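# Back off the knurled ring of a bench chuck by fingertip

### The arm

A 6-joint arm with a two-finger parallel gripper is mounted at the origin on the work surface. World frame = base frame: x ahead of the robot, y to its left, z up, the work surface at z = 0. Lengths are in m, angles in rad, forces in N, time in s.
With the tool pointing down it reaches from about 0.275 to 0.75 m from the base axis. Payload 10.2 kg.
Tool frame: the origin (TCP) lies midway between the tips of the shut fingers; the grasp point (between the pads) lies 19 mm behind it; x points along the fingers, z is the direction in which the jaws open and shut, and the axes are right-handed (so a half turn about x gives the same grasp; the last joint's range is limited). The gripper opens to 85 mm and grips with 20 to 120 N. Pads are 22 mm wide; open, the fingers measure 114 mm over their backs; the gripper's body (76 mm by 85 mm) begins 54 mm behind the grasp point. The pads swing forward as they close: fully open they stand 13 mm farther back than shut.
Start: joints at [0.953, 0.313, 1.498, -0, 1.331, -0.223], TCP at [0.202, 0.485, 0.231] pointing down, gripper open.
Joint ranges: [-2.94, 2.94], [-0.97, 2.17], [0.19, 2.56], [-1.23, 4.37], [0.02, 3.11], [-2.88, 2.88]. Speed limits (rad/s): [2.39, 2.39, 3.01, 3.14, 3.14, 3.14].

### API

Orientations are given as a rotation vector (axis times angle).
In Python, from workcell import bot, eoat, telemetry, viewer gives the robot as it stands. Calls block until the motion is done:
- bot.move_to(position, orientation): joint-space move of the TCP to a pose.
- bot.movel(position, ori=None, feed=0.15, threshold=None): straight line of the TCP; ori=None keeps the orientation; feed is the mean speed in m/s. With threshold (N) it stops when the force on the tool has changed by that much, and returns True; else False.
- bot.goto_joints(angles): joint-space move.
- eoat.ungrasp() and eoat.gripper_close(): open the fingers fully, or close them until they stop; the grip force is fixed at half the most.
- bot.wait(seconds).
- bot.ik(position, orientation): joint angles nearest the present ones, or None.
- telemetry.read_state(): the state.
- viewer.camera(name): name is "scene" or "top"; returns the picture (400x640x3 uint8, red, green, blue); there is no depth.
- viewer.camera_params(name): a dict with "camera_matrix" (3x3 intrinsics, pixels), "camera_from_world" (4x4, takes a point from world to camera coordinates). Camera axes: x right, y down, z forward; pixel columns grow to the right and rows downward; lengths in m; the calibration is good to about 2 mm. A picture is of the moment at which its call begins. camera_params takes no time and is no camera call.
A pose or a line that the arm cannot do raises bot.Unreachable and nothing moves.
- bot.close_job(): hands the job in, once; it reports no verdict.
The state is a dict: "time": time; "joints": joint angles; "joint_velocities": joint speeds; "joint_torque": joint torques, N m; "ee_pos": TCP position; "tcp_rot": TCP orientation; "wrist_force": force on the tool from outside, world axes, zero at the start; "ft_torque": the same for the moment, N m; "width": finger opening in m.
Only numpy, scipy, OpenCV 4.12 (cv2) and the standard library are available. Lean on these libraries where they do the work, as an engineer would, in place of code of your own. Each camera call takes 0.05 s, during which the arm holds its last target.

### The job

Loosen the little bench chuck: roll a fingertip along the outside of its knurled brass ring, and so turn it anticlockwise (seen from above) until the red mark on the ring has passed the white line on the chuck's face once and come round to it a second time; leave the two marks in line there and take the hand away. The ring starts less than one turn from fully tight, where the marks also meet, so count only the meetings that you make yourself. Leave the bronze acorn standing in the jaws, and do not shift the spare acorn, the tin of discs or the hammer lying around.

Things in the scene. Friction and masses are not known exactly. Their poses are not given: they have to be found in the camera images.
- chuck: chuck bolted upright to the bench, place and yaw vary; origin at the centre of its underside. Heights: dark steel foot (92 mm across) to 14 mm, neck (68 mm) to 36, brass ring 36 to 58, black face plate (58 mm across, inside the ring) to 62, three grey jaws to 70, acorn among them to 90. The white line on the face plate points along the chuck's own +x.
- ring (a joint): turn of the brass ring about its upright axis, rad, counted on past one turn: 0 = tight, grows anticlockwise seen from above (loosening). The marks meet at 0, 6.28 and 12.57; it starts between 0.75 and 5.0; 12.57 (two turns from tight) is wanted. It stays at one height and where it is left: friction 0.1 N m, no spring. Each turn opens the jaws by 1.5 mm.
- ring_centre (a point): point on the ring's axis at its upper edge, 58 mm above the bench. Ring 22 mm high, 93 mm across over 20 upright round ridges, 2.7 mm proud of the 88 mm barrel (the finer ribs between can be seen, not felt): too wide to grasp. The rim is free all round: nothing else on the bench within 100 mm of the axis, so a fingertip pointing down can go right round it.
- ring_mark (a point): middle of the red mark on top of the ring, 37 mm from the axis; it is a radial red bar 12 x 9 mm, carried on down the rim, and goes round with the ring.
- chuck_line (a point): middle of the white line on the face plate, 22.5 mm from the axis; a radial white bar 11 x 7 mm; fixed.
- acorn: bronze acorn casting, 27 mm across and 28 mm high, 60 g, standing loose on its peg among the chuck's jaws, on the face plate; origin at the centre of its underside, 62 mm above the bench. To be left standing there.
- spare_acorn: bronze acorn on a round foot, 28 mm across and 36 mm high, standing on the bench; origin at the centre of its underside. Bystander.
- disc_tin: round open aluminium tin of grinding discs, 100 mm across and 22 mm high; origin at the centre of its underside. Bystander.
- hammer: hammer, 250 mm long, lying on the bench along its own x, head at +x (the head reaches from 40 mm to +y to 48 mm to -y), handle 26 mm thick; origin under the middle. Bystander.
Mind the look-alikes: they are no part of the job. Leave any purple look-alike of the acorn alone.

How it is judged:
By the outcome, as a careful person would: the job done as asked, in the order asked, and still so for the second after the job is handed in, with the robot touching nothing.
It also fails if it takes over 61 s, if anything falls off the work surface, if the arm or the gripper's body presses on something with over 40 N, if the wrist force passes 120 N, or if a joint passes its speed limit or range.

## Working session

There is one attempt and no reset: what is moved stays moved. The work goes in short steps, each a Python script; the robot and the scene stay as the last script left them, time stands still between calls to the robot, and variables do not carry over. Pictures are saved under pics/ and viewed, and the job is handed in when it is done.

```bash
ls; mkdir -p pics
python3 - <<'E'
from workcell import bot,eoat,telemetry,viewer
import cv2,numpy as np
for n in("scene","top"):
    im=viewer.camera(n);cv2.imwrite(f"pics/{n}0.png",im[:,:,::-1])
    p=viewer.camera_params(n);print(n,np.round(p["camera_matrix"],1).tolist(),np.round(p["camera_from_world"],4).tolist())
s=telemetry.read_state();print(s)
E
```

```text
pics
scene [[465.5, 0.0, 322.3], [0.0, 465.5, 201.7], [0.0, 0.0, 1.0]] [[-0.0699, 0.9974, 0.0191, -0.0198], [0.6007, 0.0574, -0.7974, -0.289], [-0.7964, -0.0442, -0.6031, 1.4113], [0.0, 0.0, 0.0, 1.0]]
top [[400.5, 0.0, 320.5], [0.0, 400.5, 194.0], [0.0, 0.0, 1.0]] [[-0.0873, -0.9962, -0.0051, 0.107], [-0.9738, 0.0864, -0.2105, 0.587], [0.2101, -0.0134, -0.9776, 0.8966], [0.0, 0.0, 0.0, 1.0]]
{'time': 0.1, 'joints': array([ 9.52621888e-01,  3.13425388e-01,  1.49834643e+00, -5.78537732e-06,
        1.33096844e+00, -2.23415827e-01]), 'joint_velocities': array([ 0.00102763, -0.0006826 , -0.00225342,  0.00020201,  0.00083918,
        0.00072709]), 'joint_torque': array([ 1.96040819e-03, -4.12905586e+01, -2.60143965e+01, -1.94960598e-04,
        3.02560904e-03, -3.50264850e-05]), 'ee_pos': array([0.2017993 , 0.48443313, 0.23078178]), 'tcp_rot': array([-0.9141722 ,  1.37157739,  0.91348942]), 'wrist_force': array([0.32560985, 0.59874859, 0.04669235]), 'ft_torque': array([-0.02377589,  0.017482  ,  0.04578309]), 'width': 0.08554041187936429}
```

View pics/scene0.png

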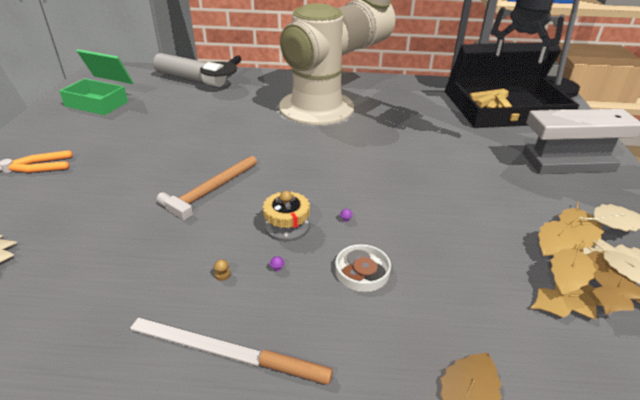

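View pics/top0.png

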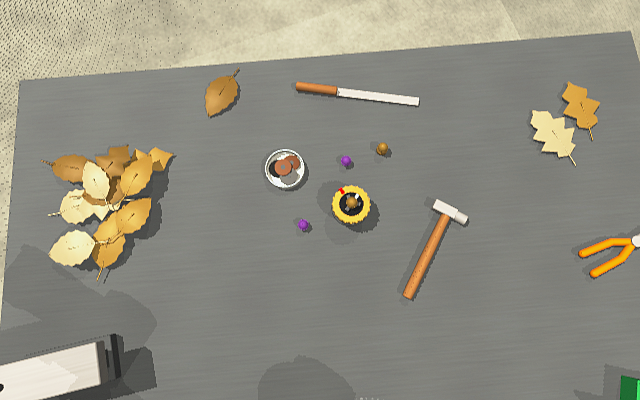

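The chuck with its brass ring is at top (351,204) and scene (287,213). Possible mix-ups:
- The spare acorn is at top (382,149).
- Purple acorn look-alikes are at top (346,160) and (303,225).
- The tin is at (285,169) and the hammer at (435,250).

Next I'll crop in close.

```bash
cat > h.py <<'E'
import numpy as np,cv2
from workcell import bot,eoat,telemetry,viewer
def ray(cam,u,v,z):
    p=viewer.camera_params(cam);K=p["camera_matrix"];T=p["camera_from_world"]
    d=T[:3,:3].T@np.linalg.solve(K,[u,v,1]);c=-T[:3,:3].T@T[:3,3]
    return c+d*(z-c[2])/d[2]
def proj(cam,P):
    p=viewer.camera_params(cam);T=p["camera_from_world"];q=p["camera_matrix"]@(T[:3,:3]@np.array(P)+T[:3,3]);return q[:2]/q[2]
def crop(cam,u,v,w,name,k=8):
    im=viewer.camera(cam);c=im[v-w:v+w,u-w:u+w,::-1]
    cv2.imwrite(f"pics/{name}.png",cv2.resize(c,None,fx=k,fy=k,interpolation=cv2.INTER_CUBIC));return im
E
python3 - <<'E'
from h import *
crop("top",351,204,30,"tc",10);crop("scene",287,213,35,"sc",8)
for cam,u,v,z in[("top",351,204,.058),("scene",287,208,.058),("top",346,160,.015),("top",303,225,.015),("top",382,149,.02),("top",285,169,.01),("top",435,210,.01),("top",408,297,.01)]:print(u,v,ray(cam,u,v,z).round(3))
E
```

```text
351 204 [ 0.564 -0.016  0.058]
287 208 [ 0.58  -0.01   0.058]
346 160 [ 0.687 -0.019  0.015]
303 225 [0.53  0.104 0.015]
382 149 [ 0.707 -0.113  0.02 ]
285 169 [0.679 0.139 0.01 ]
435 210 [ 0.539 -0.228  0.01 ]
408 297 [ 0.336 -0.132  0.01 ]
```

View pics/tc.png

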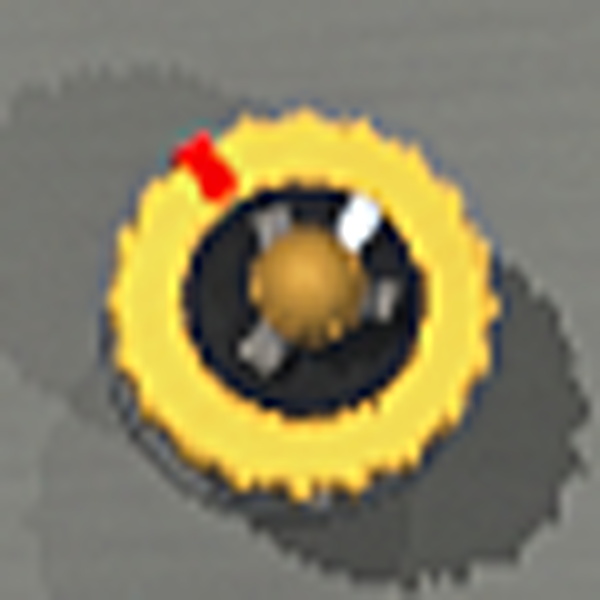

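View pics/sc.png

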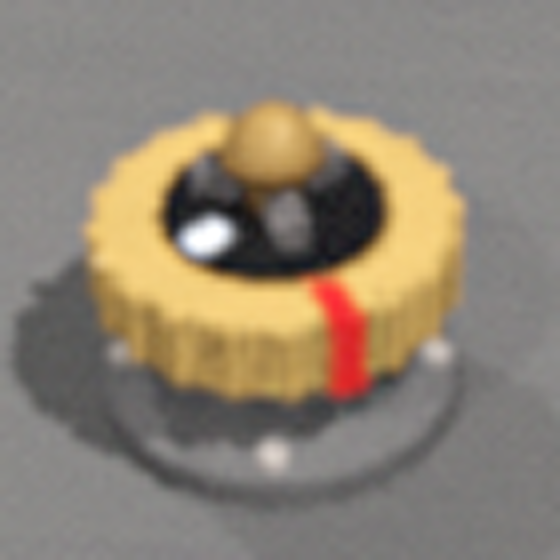

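```bash
cat >> h.py <<'E'
def ringmask(cam,im):
    hsv=cv2.cvtColor(im,cv2.COLOR_RGB2HSV);u,v=proj(cam,[.57,-.013,.05]).astype(int)
    m=((hsv[...,1]>110)&(hsv[...,2]>90)&((hsv[...,0]<35)|(hsv[...,0]>170))).astype(np.uint8)
    r=np.zeros_like(m);cv2.circle(r,(u,v),34,1,-1);m&=r
    n,l,st,_=cv2.connectedComponentsWithStats(m);i=1+st[1:,4].argmax();return (l==i).astype(np.uint8)
def fitc(cam,im,K=8):
    from scipy.optimize import minimize
    m=ringmask(cam,im);c=max(cv2.findContours(m,0,1)[0],key=len);h=cv2.convexHull(c)
    M=np.zeros((400*K//4,640*K//4),np.uint8)
    u0,v0=h[:,0].min(0)-6
    def ras(p):
        M=np.zeros((80*K,80*K),np.uint8);cv2.fillPoly(M,[np.round(((np.array(p)-[u0,v0]+.5)*K)).astype(np.int32)],1);return M
    big=np.zeros((80,80),np.uint8);f=np.zeros_like(m);cv2.fillPoly(f,[h],1);s=f[v0:v0+80,u0:u0+80];big[:s.shape[0],:s.shape[1]]=s
    A=np.kron(big,np.ones((K,K),np.uint8))
    a=np.linspace(0,6.283,60)
    def cost(p):
        P=[proj(cam,[p[0]+.046*np.cos(t),p[1]+.046*np.sin(t),z]) for t in a for z in(.036,.058)]
        B=ras(cv2.convexHull(np.array(P,np.float32))[:,0]);return (A!=B).sum()/K/K
    r=minimize(cost,[.57,-.013],method="Nelder-Mead",options=dict(initial_simplex=[[.57,-.013],[.58,-.013],[.57,-.003]],xatol=1e-4,fatol=.1))
    return r.x,r.fun,big.sum()
E
python3 - <<'E'
from h import *
for n in("top","scene"):print(n,fitc(n,viewer.camera(n)))
c=ray("top",351.05,203.85,.058);print(c)
w=ray("top",356.35,195.75,.062);r=ray("top",341.25,190.25,.058)
ws=ray("scene",252+207/8-.5,178+237/8-.5,.062);rs=ray("scene",252+330/8-.5,178+295/8-.5,.058)
print(w,r,ws,rs)
for n in("top","scene"):
  T=viewer.camera_params(n)["camera_from_world"];print(-T[:3,:3].T@T[:3,3])
E
```

```text
Traceback (most recent call last):
  File "h.py", line 30, in fitc
    r=minimize(cost,[.57,-.013],method="Nelder-Mead",options=dict(initial_simplex=[[.57,-.013],[.58,-.013],[.57,-.003]],xatol=1e-4,fatol=.1))
  File "h.py", line 28, in cost
    P=[proj(cam,[p[0]+.046*np.cos(t),p[1]+.046*np.sin(t),z]) for t in a for z in(.036,.058)]
       ~~~~^^^^^^^^^^^^^^^^^^^^^^^^^^^^^^^^^^^^^^^^^^^^^^^^^
  File "h.py", line 8, in proj
    p=viewer.camera_params(cam);T=p["camera_from_world"];q=p["camera_matrix"]@(T[:3,:3]@np.array(P)+T[:3,3]);return q[:2]/q[2]
ValueError: time passes only in moves, steps and waits
```

```bash
sed -i 's/viewer.camera_params(cam)/PAR(cam)/' h.py; sed -i '2a import functools\nPAR=functools.lru_cache(lambda n:viewer.camera_params(n))' h.py
python3 - <<'E'
from h import *
for n in("top","scene"):print(n,fitc(n,viewer.camera(n)))
c=ray("top",351.05,203.85,.058);print(c)
w=ray("top",356.35,195.75,.062);r=ray("top",341.25,190.25,.058)
ws=ray("scene",252+207/8-.5,178+237/8-.5,.062);rs=ray("scene",252+330/8-.5,178+295/8-.5,.058)
print(w,r,ws,rs)
for n in("top","scene"):
  T=PAR(n)["camera_from_world"];print(-T[:3,:3].T@T[:3,3])
print(telemetry.read_state()["time"])
E
```

```text
top (array([ 0.56633573, -0.01534259]), np.float64(38.875), np.uint64(1198))
scene (array([ 0.56817749, -0.01374258]), np.float64(63.703125), np.uint64(1397))
[ 0.56465678 -0.01588193  0.058     ]
[ 0.58243461 -0.0301992   0.062     ] [0.59994311 0.00420392 0.058     ] [ 0.5838536  -0.02843281  0.062     ] [0.59860303 0.00349943 0.058     ]
[0.39259355 0.06784984 1.00058779]
[1.29619452 0.09873812 0.62108572]
0.35
```

Measured:
- Chuck axis is at about (0.567, -0.0145).
- The white line points to -42° (radius 22 mm, as expected).
- The red mark is at +30° (radius 37 mm, as expected).
- So the ring is at about 1.25 rad and needs about 648° anticlockwise.

The plan is to press a corner of the shut fingers into the knurl and go round in arcs. First I'll check the wrist range.

```bash
cat >> h.py <<'E'
from scipy.spatial.transform import Rotation as Rn
C=np.array([.567,-.0145])
def ori(psi):
    z=np.array([np.cos(psi),np.sin(psi),0]);x=np.array([0,0,-1.]);return Rn.from_matrix(np.c_[x,np.cross(z,x),z]).as_rotvec()
def pos(th,r,z): return np.array([C[0]+r*np.cos(th),C[1]+r*np.sin(th),z])
E
python3 - <<'E'
from h import *
s=telemetry.read_state();R=Rn.from_rotvec(s["tcp_rot"]).as_matrix();print(R.round(3))
for off in(45,-45):
  print(off)
  for th in range(-360,361,45):
    q=bot.ik(pos(np.radians(th),.065,.043),ori(np.radians(th+off)))
    print(th,None if q is None else np.round(q,2))
print(telemetry.read_state()["time"])
E
```

```text
[[-0.    -0.923  0.385]
 [-0.     0.385  0.923]
 [-1.     0.    -0.   ]]
45
-360 [-0.21  0.73  1.35  0.    1.06 -0.99]
-315 [-0.14  0.7   1.41 -0.    1.03 -1.71]
-270 [-0.12  0.62  1.57 -0.    0.96 -2.47]
-225 None
-180 [-0.26  0.5   1.77 -0.    0.86  2.09]
-135 [-0.34  0.54  1.71 -0.    0.89  1.23]
-90 [-0.34  0.62  1.55 -0.    0.96  0.44]
-45 [-0.29  0.7   1.41  0.    1.03 -0.29]
0 [-0.21  0.73  1.35  0.    1.06 -0.99]
45 [-0.14  0.7   1.41  0.    1.03 -1.71]
90 [-0.12  0.62  1.57  0.    0.96 -2.47]
135 None
180 [-0.26  0.5   1.77 -0.    0.86  2.09]
225 [-0.34  0.54  1.71  0.    0.89  1.23]
270 [-0.34  0.62  1.55 -0.    0.96  0.44]
315 [-0.29  0.7   1.41  0.    1.03 -0.29]
360 [-0.21  0.73  1.35 -0.    1.06 -0.99]
-45
-360 [-0.21  0.73  1.35 -0.    1.06  0.58]
-315 [-0.14  0.7   1.41 -0.    1.03 -0.14]
-270 [-0.12  0.62  1.57  0.    0.96 -0.9 ]
-225 [-0.16  0.54  1.71 -0.    0.89 -1.74]
-180 [-0.26  0.5   1.77 -0.    0.86 -2.62]
-135 [-0.34  0.54  1.71 -0.    0.89  2.8 ]
-90 [-0.34  0.62  1.55 -0.    0.96  2.01]
-45 [-0.29  0.7   1.41 -0.    1.03  1.28]
0 [-0.21  0.73  1.35 -0.    1.06  0.58]
45 [-0.14  0.7   1.41 -0.    1.03 -0.14]
90 [-0.12  0.62  1.57  0.    0.96 -0.9 ]
135 [-0.16  0.54  1.71  0.    0.89 -1.74]
180 [-0.26  0.5   1.77  0.    0.86 -2.62]
225 [-0.34  0.54  1.71 -0.    0.89  2.8 ]
270 [-0.34  0.62  1.55 -0.    0.96  2.01]
315 [-0.29  0.7   1.41  0.    1.03  1.28]
360 [-0.21  0.73  1.35 -0.    1.06  0.58]
0.35
```

```bash
cat >> h.py <<'E'
Z=.043;OFF=np.radians(-45)
def fr(th):
    f=telemetry.read_state()["wrist_force"];n=np.array([np.cos(th),np.sin(th)]);return f[:2]@n,f[:2]@[-n[1],n[0]],f[2]
def engage(thd):
    th=np.radians(thd)
    bot.move_to(pos(th,.09,.15),ori(th+OFF));bot.movel(pos(th,.09,Z),feed=.2)
    hit=bot.movel(pos(th,.045,Z),feed=.03,threshold=4)
    p=telemetry.read_state()["ee_pos"];r=np.hypot(*(p[:2]-C));print("hit",hit,"r",r.round(4),np.round(fr(th),1));return r
def arc(t0,t1,r,step=9,feed=.05,lo=4,hi=15):
    t=t0
    while t<t1-1e-6:
        t=min(t+step,t1);th=np.radians(t)
        bot.movel(pos(th,r,Z),ori(th+OFF),feed=feed)
        a,b,c=fr(th);print(f"{t:.0f} r{r*1e3:.1f} {a:.0f} {b:.0f} {c:.0f}",end=" | ")
        if a<lo:r-=.0005
        if a>hi:r+=.0005*(1+(a>30))
    print();return r
def out(thd):
    th=np.radians(thd);bot.movel(pos(th,.09,Z),feed=.15);bot.movel(pos(th,.09,.15),feed=.25)
E
python3 - <<'E'
from h import *
eoat.gripper_close();print(telemetry.read_state()["time"])
r=engage(-130);print(telemetry.read_state()["time"])
r=arc(-130,-94,r-.0005)
print(telemetry.read_state()["time"])
crop("top",351,204,40,"t1",8);crop("scene",287,200,50,"s1",6)
E
```

```text
1.1167
hit True r 0.0598 [2.8 0.8 1.6]
5.2417
-121 r59.3 4 1 -0 | -112 r59.3 5 -0 -2 | -103 r59.3 6 1 -2 | -94 r59.3 5 0 -3 | 
6.5833
```

```bash
cd pics; python3 -c "
import cv2,numpy as np
a=cv2.resize(cv2.imread('t1.png'),(400,400));b=cv2.resize(cv2.imread('s1.png'),(400,400));cv2.imwrite('c1.png',np.hstack([a,b]))"
```

```text
(no output)
```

View pics/c1.png

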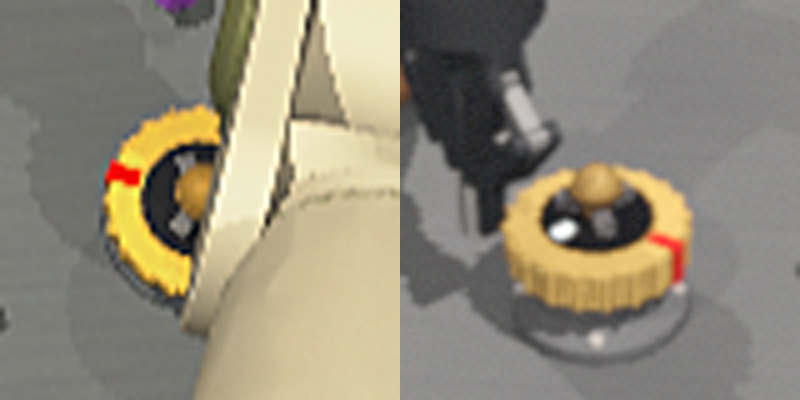

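The ring turned with the finger: the red bar is now at the right in the scene view. Radial force was about 5 N. I'll carry on round.

```bash
cat >> h.py <<'E'
def red(cam="top",im=None):
    im=viewer.camera(cam) if im is None else im
    u,v=proj(cam,[*C,.058]).astype(int)
    i=im.astype(int);m=(i[...,0]>140)&(i[...,1]<70)&(i[...,2]<70)
    ys,xs=np.nonzero(m);k=np.hypot(xs-u,ys-v)<38;xs,ys=xs[k],ys[k]
    if len(xs)<4:return None
    P=np.array([ray(cam,x,y,.058)[:2]-C for x,y in zip(xs,ys)]);rr=np.hypot(*P.T);P=P[(rr>.029)&(rr<.0445)]
    if len(P)<3:return None
    p=P.mean(0);return np.degrees(np.arctan2(p[1],p[0])).round(1),np.hypot(*p).round(4),len(P)
E
python3 - <<'E'
from h import *
print(red("top"),red("scene"))
r=.0593;t=-94
for e in(-58,-22,14,50,86,122,158,172):
    r=arc(t,e,r);t=e;print(e,red("top"),red("scene"))
out(172);print(telemetry.read_state()["time"]);print(red("top"),red("scene"))
crop("top",351,204,40,"t2",8);crop("scene",287,200,50,"s2",6)
E
cd pics; python3 -c "
import cv2,numpy as np
a=cv2.resize(cv2.imread('t2.png'),(400,400));b=cv2.resize(cv2.imread('s2.png'),(400,400));cv2.imwrite('c2.png',np.hstack([a,b]))"
```

```text
(np.float64(67.9), np.float64(0.0372), 18) (np.float64(66.4), np.float64(0.0385), 4)
-85 r59.3 3 1 0 | -76 r58.8 0 0 1 | -67 r58.3 -0 -0 -0 | -58 r57.8 2 -0 0 | 
-58 (np.float64(101.4), np.float64(0.0381), 13) None
-49 r57.3 4 0 -1 | -40 r56.8 5 2 -0 | -31 r56.8 4 2 -1 | -22 r56.3 4 1 -1 | 
-22 None (np.float64(133.7), np.float64(0.0352), 7)
-13 r56.3 6 1 -1 | -4 r56.3 5 3 0 | 5 r56.3 6 3 0 | 14 r56.3 5 1 1 | 
14 None None
23 r56.3 3 2 1 | 32 r55.8 6 1 1 | 41 r55.8 6 1 0 | 50 r55.8 7 0 0 | 
50 None (np.float64(-153.6), np.float64(0.0424), 4)
59 r55.8 7 1 1 | 68 r55.8 7 -0 2 | 77 r55.8 7 1 2 | 86 r55.8 8 0 3 | 
86 (np.float64(-120.7), np.float64(0.0424), 4) (np.float64(-119.5), np.float64(0.0373), 13)
95 r55.8 7 1 5 | 104 r55.8 8 1 4 | 113 r55.8 8 1 5 | 122 r55.8 7 1 5 | 
122 None None
131 r55.8 7 1 5 | 140 r55.8 8 2 6 | 149 r55.8 8 1 5 | 158 r55.8 8 2 6 | 
158 None (np.float64(-45.5), np.float64(0.0399), 5)
167 r55.8 8 1 5 | 172 r55.8 9 1 5 | 
172 None (np.float64(-31.6), np.float64(0.0401), 6)
18.2583
(np.float64(-34.1), np.float64(0.0427), 4) (np.float64(-31.6), np.float64(0.0401), 6)
```

View pics/c2.png

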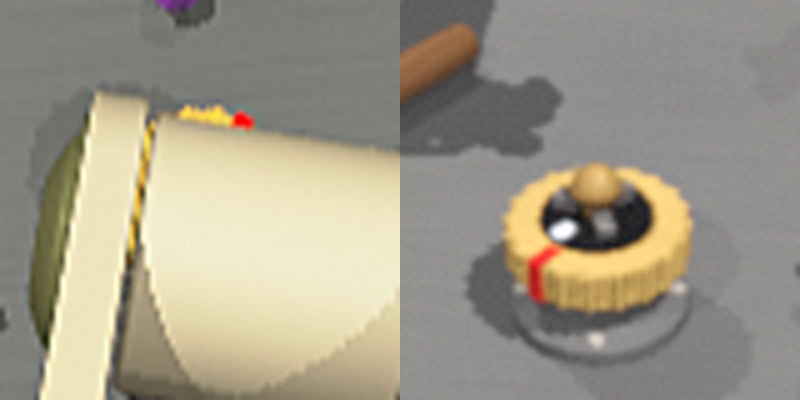

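The red mark is now just past the white line, at about -33° against -42°, so the first meeting is done. It went round monotonically, 1:1 with the finger. About 352° remain, so I'll start the second round.

Run:
```python
from h import *
r=engage(-130);print(telemetry.read_state()["time"]);r-=.0007;t=-130
for e in(-58,14,86,158,172):
    r=arc(t,e,r,feed=.06);t=e;print(e,red("top"),red("scene"))
out(172);print(telemetry.read_state()["time"]);print(red("top"),red("scene"))
crop("scene",287,213,35,"s3",8)
```

```text
hit True r 0.061 [4.5 0.2 1.8]
24.3417
-121 r60.3 4 -0 -2 | -112 r60.3 4 1 -0 | -103 r59.8 6 1 -0 | -94 r59.8 5 0 -1 | -85 r59.8 6 1 -1 | -76 r59.8 1 1 -1 | -67 r59.3 -0 -0 -0 | -58 r58.8 1 -0 1 | 
-58 (np.float64(25.5), np.float64(0.0376), 16) (np.float64(25.5), np.float64(0.0406), 6)
-49 r58.3 1 0 1 | -40 r57.8 1 -0 -1 | -31 r57.3 1 -1 0 | -22 r56.8 3 0 1 | -13 r56.3 5 2 0 | -4 r56.3 5 1 0 | 5 r56.3 5 1 0 | 14 r56.3 5 1 0 | 
14 None (np.float64(97.1), np.float64(0.0388), 5)
23 r56.3 4 1 1 | 32 r55.8 7 0 0 | 41 r55.8 7 1 1 | 50 r55.8 7 1 1 | 59 r55.8 7 1 2 | 68 r55.8 7 2 2 | 77 r55.8 7 2 3 | 86 r55.8 8 1 4 | 
86 None (np.float64(167.9), np.float64(0.0393), 8)
95 r55.8 9 1 4 | 104 r55.8 9 2 4 | 113 r55.8 8 2 3 | 122 r55.8 7 1 5 | 131 r55.8 8 1 4 | 140 r55.8 7 2 5 | 149 r55.8 7 2 5 | 158 r55.8 7 2 4 | 
158 None (np.float64(-119.2), np.float64(0.0378), 6)
167 r55.8 8 2 4 | 172 r55.8 8 -1 5 | 
172 None (np.float64(-106.3), np.float64(0.0398), 4)
36.225
None None
```

View pics/s3.png

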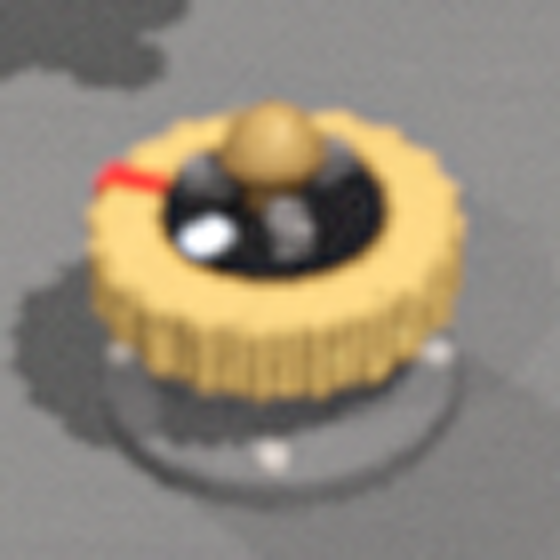

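The red mark is at about -106°, seen at crop (135,180), with roughly 63° to go. I'll do a short last arc, stop before the line and look.

Run:
```python
from h import *
r=engage(100);r-=.0005
r=arc(100,154,r,feed=.06);print(r,telemetry.read_state()["time"]);print(red("top"),red("scene"))
crop("scene",287,213,35,"s4",8)
```

```text
hit True r 0.0573 [ 3.8 -0.1  1.2]
109 r56.8 5 2 -1 | 118 r56.8 5 1 -0 | 127 r56.8 7 1 1 | 136 r56.8 7 1 2 | 145 r56.8 8 1 2 | 154 r56.8 8 2 3 | 
0.05678265788080723 41.2417
None (np.float64(-50.5), np.float64(0.0404), 4)
```

View pics/s4.png

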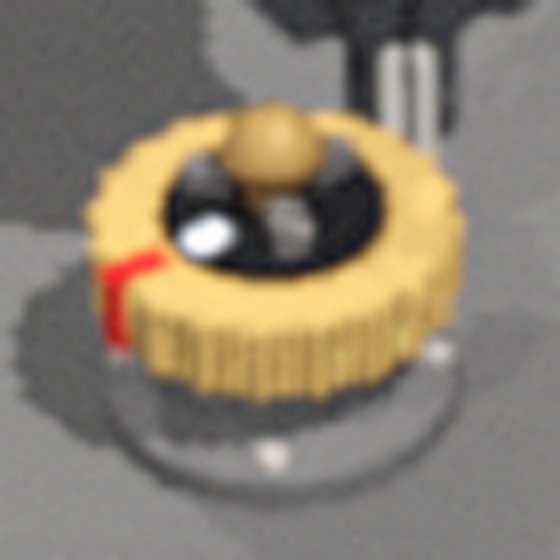

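Run:
```python
from h import *
cs=np.array([.568,-.0138]);print(((proj("scene",[*cs,.062])-[252,178]+.5)*8).round(0),((proj("scene",[*cs,.058])-[252,178]+.5)*8).round(0))
for n,x,y,z in[("white",207,237,.062),("redmid",136,265,.058),("redin",165,257,.058),("redout",108,273,.058)]:
    p=ray("scene",252+x/8-.5,178+y/8-.5,z)[:2]-cs;print(n,np.degrees(np.arctan2(p[1],p[0])).round(1),np.hypot(*p).round(4))
# where the red bar would appear when aligned
for a in(-40,-43,-46):
    print(a,[((proj("scene",[cs[0]+q*np.cos(np.radians(a)),cs[1]+q*np.sin(np.radians(a)),.058])-[252,178]+.5)*8).round(0).tolist() for q in(.031,.037,.043)],
     [((proj("scene",[cs[0]+q*np.cos(np.radians(a)),cs[1]+q*np.sin(np.radians(a)),.062])-[252,178]+.5)*8).round(0).tolist() for q in(.017,.0225,.028)])
```

```text
[275. 201.] [276. 214.]
white -42.7 0.0216
redmid -53.0 0.0389
redin -51.4 0.0314
redout -54.0 0.0462
-40 [[181.0, 269.0], [163.0, 279.0], [144.0, 290.0]] [[224.0, 231.0], [207.0, 240.0], [190.0, 250.0]]
-43 [[177.0, 265.0], [158.0, 276.0], [138.0, 286.0]] [[221.0, 229.0], [204.0, 238.0], [186.0, 248.0]]
-46 [[173.0, 262.0], [153.0, 272.0], [132.0, 281.0]] [[219.0, 228.0], [201.0, 236.0], [182.0, 245.0]]
```

The red bar is at about -52.5° and the line at about -42.5°. I'll creep 9° further.

Run:
```python
from h import *
r=arc(154,163,.0568,step=4.5,feed=.04);print(telemetry.read_state()["time"],red("scene"))
out(163)
im=crop("scene",287,213,35,"s5",8);print(telemetry.read_state()["time"],red("scene",im))
```

```text
158 r56.8 9 0 3 | 163 r56.8 8 -0 3 | 
41.9083 (np.float64(-40.3), np.float64(0.0414), 4)
42.9583 (np.float64(-40.3), np.float64(0.0414), 4)
```

View pics/s5.png

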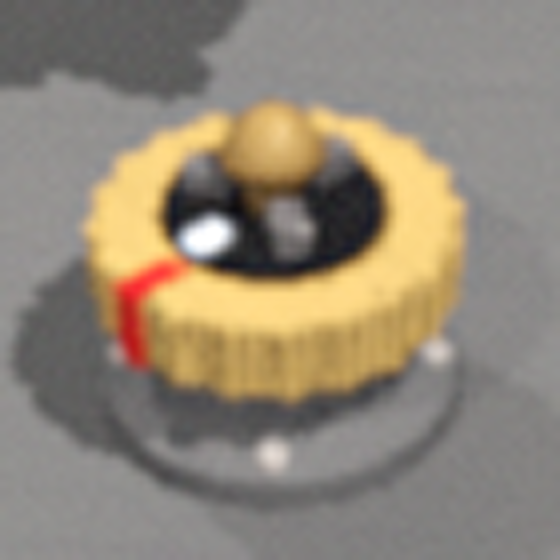

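By the scene view the marks are in line. I'll move the arm clear and check with the top camera.

Run:
```python
from h import *
bot.movel(pos(np.radians(163),.09,.22),feed=.25)
bot.goto_joints([0.953,0.313,1.498,0,1.331,-0.223])
im=crop("top",351,204,30,"t6",10);t=viewer.camera("scene");cv2.imwrite("pics/s6.png",t[:,:,::-1])
print(telemetry.read_state()["time"],red("top",im),red("scene",t))
ct=np.array([.5655,-.0156])
i=im.astype(int)
def wm(m,lim,z):
    u,v=proj("top",[*C,z]);ys,xs=np.nonzero(m>0);k=np.hypot(xs-u,ys-v)<lim;xs,ys=xs[k],ys[k];w=m[ys,xs];return (xs*w).sum()/w.sum(),(ys*w).sum()/w.sum()
R=np.clip(i[...,0]-i[...,1]-90,0,None)*(i[...,1]<110)*(i[...,2]<100)
W=np.clip(i.min(2)-150,0,None)
for n,m,l,z in(("red",R,24,.058),("white",W,12,.062)):
    u,v=wm(m,l,z);print(n,u,v)
    for c in(ct,C):
        p=ray("top",u,v,z)[:2]-c;print(np.degrees(np.arctan2(p[1],p[0])).round(1),np.hypot(*p).round(4))
```

```text
45.475 (np.float64(-45.4), np.float64(0.038), 15) (np.float64(-41.4), np.float64(0.0414), 6)
red 360.51990223463685 190.9842877094972
-42.6 0.0388
-45.4 0.0385
white 355.9933823529412 195.75073529411765
-39.0 0.0219
-43.8 0.0215
```

View pics/t6.png

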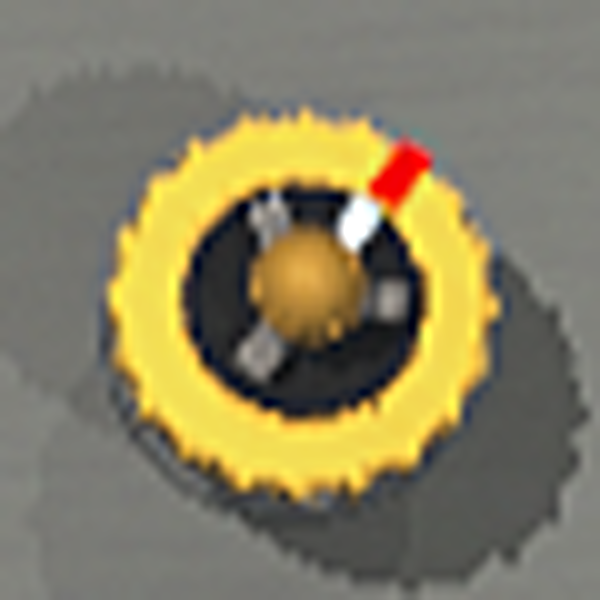

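View pics/s6.png

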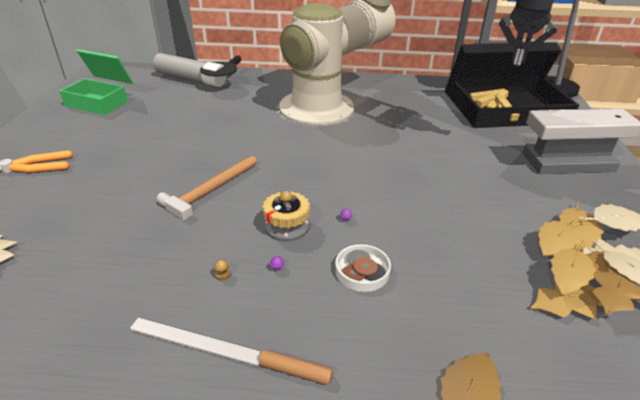

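Visually they are in line within 2 or 3°. I'll refine the residual from the saved pictures, which uses no robot time.

Run:
```python
from h import *
ti=cv2.imread("pics/s6.png")[:,:,::-1].copy()
t6=cv2.resize(cv2.imread("pics/t6.png"),(60,60),interpolation=cv2.INTER_AREA)[:,:,::-1];top=np.zeros((400,640,3),np.uint8)+90;top[174:234,321:381]=t6
for cam,im in(("scene",ti),("top",top)):
    c,f,n=fitc(cam,im);print(cam,c.round(4),f,n)
    i=im.astype(float)
    ang={}
    for name,z,r0,r1 in(("white",.062,.0225,11),("red",.058,.037,12)):
        # sample polar profile: mean over radius of whiteness/redness vs angle
        A=np.arange(-75,-5,.5);S=[]
        for a in A:
            v=0
            for q in np.linspace(r0-.004,r0+.004,7):
                u=proj(cam,[c[0]+q*np.cos(np.radians(a)),c[1]+q*np.sin(np.radians(a)),z])
                px=cv2.getRectSubPix(np.float32(im),(1,1),(float(u[0]),float(u[1])))[0,0] if False else [cv2.remap(np.float32(im[...,k]),np.float32([[u[0]]]),np.float32([[u[1]]]),1)[0,0] for k in range(3)]
                v+=min(px) if name=="white" else max(0,200-px[1])
            S.append(v/7)
        S=np.array(S);w=np.clip(S-(S.min()+.4*(S.max()-S.min())),0,None);ang[name]=(A*w).sum()/w.sum();print(name,ang[name].round(1),S.max().round(),A[w>0][[0,-1]])
    print("red-white",(ang["red"]-ang["white"]).round(2))
```

```text
scene [ 0.5684 -0.0142] 56.9375 1397
white -42.0 245.0 [-59. -26.]
red -43.2 131.0 [-49.5 -37. ]
red-white -1.24
top [ 0.5662 -0.0156] 35.296875 1198
white -41.5 246.0 [-52.5 -31. ]
red -43.2 196.0 [-49.5 -37. ]
red-white -1.67
```

Both cameras put the red mark within about 1.5° of the white line, which is inside the measuring error, so nudging it again would risk more than it gains. The acorn is standing and the bystanders are at their first pixels, so I'm handing in.

```bash
python3 -c "
from h import *
print(telemetry.read_state()['time']);bot.close_job()"
```

```text
45.475
the job is handed in; nothing more can be done
```

I turned the ring anticlockwise about 648° with a corner of the shut fingertips, in three arcs of 302°, 302° and 63°. The red mark passed the white line once and stopped at it the second time, by my measurements at about 12.54 rad against the 12.57 wanted. The hand was well clear when I handed the job in at 45.5 s.

- **Alignment:** the red mark sits 1.2° (scene camera) and 1.7° (top camera) short of the white line. That is within the measuring error, so I did not nudge it further. A rougher estimate from the top picture, which depends on where the ring's centre is taken to be, gave 1.6° to 3.6° short.
- **Surroundings:** the acorn is still standing in the jaws. In the last scene picture the spare acorn, tin, hammer and purple look-alikes look unmoved from the first.
- **Forces:** radial contact forces stayed at about 9 N or less in the readings I took.

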